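# Plug the wash bottle

## Robot

A 6-joint arm with a two-finger parallel gripper is mounted at the origin on the work surface. World frame = base frame: x ahead of the robot, y to its left, z up, the work surface at z = 0. Lengths are in mm, angles in rad, forces in N, time in s.
With the tool pointing down it reaches from about 350 to 875 mm from the base axis. Payload 4.2 kg.
Tool frame: the origin (TCP) lies midway between the tips of the shut fingers; the grasp point (between the pads) lies 19 mm behind it; y points along the fingers, x is the direction in which the jaws open and shut, and the axes are right-handed (so a half turn about y gives the same grasp; the last joint's range is limited). The gripper opens to 85 mm and grips with 20 to 120 N. Pads are 22 mm wide; open, the fingers measure 114 mm over their backs; the gripper's body (76 mm by 85 mm) begins 54 mm behind the grasp point. The pads swing forward as they close: fully open they stand 13 mm farther back than shut.
Start: joints at [1.557, 0.385, 0.008, 0, -1.194, -0.259], TCP at [168.361, 601.875, 231.312] pointing down, gripper open.
Joint ranges: [-3.14, 3.14], [-1.21, 2.06], [-1.07, 1.41], [-3.16, 2.05], [-2.99, -0.16], [-3.1, 3.1]. Speed limits (rad/s): [2.79, 2.79, 3.14, 3.14, 3.14, 3.14].

## Interface

Orientations are given as a unit quaternion [x, y, z, w].
In Python, from bench import read_state, get_image, job_done gives the robot as it stands.
- The arm moves only by the tool play_rows, never from a script. Its argument "series" is a list of rows, each a list of 7 numbers: the shift along the tool's x, y, z in m, then the turn, a rotation vector about the tool's x, y, z in rad, then the finger opening in m, from 0 to 0.0854. In form: [[x, y, z, wx, wy, wz, claw], ...]. A call has 1 to 10 rows; each row shifts and turns the pose as measured when the row begins, along the tool's axes as they then stand; what a row does not reach is not made up. A row lasts 1/10 s, in which the tool goes at most 50 mm and 8.59 degrees, less where a joint would pass 70% of its speed; a pose out of reach is approached as far as the arm can. A call with a gripper value outside its range is refused whole. The fingers move at their own pace and stop on an object; the grip force is fixed at half the most. Time passes only in rows, so rows that do not move let the fingers close. It gives the time, the measured TCP pose, the force and the opening at its end, in the units of the state.
- read_state(): the state, without advancing time (a new reading comes with each control period).
- get_image(name): name is "side" or "top"; returns a dict with "color" (400x640x3 uint8, red, green, blue), "intrinsics" (3x3 intrinsics, pixels), "origin" and "orientation" of the camera in the world. Camera axes: x right, y down, z forward; pixel columns grow to the right and rows downward; lengths in mm; the calibration is good to about 2 mm. A picture is of the moment at which its call begins. There is no depth.
- job_done(): hands the job in, once; it reports no verdict.
The state is a dict: "clock": time; "joints": joint angles; "joint_vel": joint speeds; "joint_efforts": joint torques, N m; "position": TCP position; "ee_rot": TCP orientation; "contact_force": force on the tool from outside, world axes, zero at the start; "wrist_torque": the same for the moment, N m; "gripper_width": finger opening in mm.
Only numpy, scipy, OpenCV 4.12 (cv2) and the standard library are available. Lean on these libraries where they do the work, as an engineer would, in place of code of your own. Each camera call takes 0.05 s, during which the arm holds its last target. There are 200 camera calls.

## Task

The red printed bung stands upside down on the bench, on its square head. Turn it over, laying it down and taking it again another way as you need, and set its tapered plug into the neck of the open white bottle until the head sits fully home and level on the rim. Leave the bottle standing where it is, and do not shift or knock over the other things on the bench.

Things in the scene. Friction and masses are not known exactly. Their poses are not given: they have to be found in the camera images.
- bung: solid red printed bung, 95 mm long, 0.11 kg: square head 50 x 50 mm, 45 mm long, then a round tapered plug 50 mm long, 38 mm across at the head, 33 mm at the tip. Origin: centre of the head's flat outer face; z along the axis towards the tip; x, y square to the head's side faces. Starts standing upside down on the outer face of its head, z up, at any yaw
- bung_shoulder (a point): on the bung's axis, at the head's inner face (45 mm from the outer face), which comes to rest on the bottle's rim. A bung laid on a side of its head lies stably with its axis level, 25 mm above the bench, the plug clear of the bench
- bung_tip (a point): on the bung's axis, at the end of the tapered plug (95 mm from the outer face). The bung is hard and may be gripped as firmly as you like; the bench in front of the robot, between bung and bottle and short of the screwdriver, is clear
- bottle: open white wide-necked bottle, standing loose, 0.8 kg, 150 mm high: body 100 mm across up to 70 mm high, sloping in to a straight neck from 90 to 150 mm, 54 mm across outside, its round bore 42 mm wide and 60 mm deep. Origin: centre of its underside, z up
- bottle_mouth (a point): centre of the bottle's mouth, level with the rim, 150 mm above the bench; z up along the neck
- spool: filament spool lying flat, 160 mm across, 62 mm high, a bystander; origin at its underside
- screwdriver: screwdriver lying down, 190 mm long, a bystander
- capped_bottle: small closed white bottle with a red cap, 60 mm across, 130 mm high, a bystander; origin at its underside
- mug: white mug, 80 mm across, 90 mm high, a bystander; origin at its underside
- bracket: red printed L-bracket lying on its 100 x 50 mm leg, 48 mm high, a bystander; origin at its underside
- comb: flat red printed comb, about 80 x 120 mm, 10 mm thick, a bystander; origin at its underside
- meter: yellow handheld meter lying flat, 85 x 170 mm, 35 mm high, a bystander; origin at its underside
Not all that is in view belongs to the job. Leave any pink or turquoise look-alike of the bung alone.

How it is judged (in metres and radians):
At the end, for the whole second after the job is handed in: Plug down in the neck: tip 40 mm or more below the rim, head's inner face within 4 mm of the rim, 6 mm of the mouth's centre, axis within 0.08 rad of the neck's; bottle upright on the bench (0.05 rad), within 40 mm of where it stood; both at rest (z of bung_shoulder in the frame of bottle_mouth between -0.004 and 0.004 m and z of bung_tip in the frame of bottle_mouth below -0.04 m and horizontal distance between bung_shoulder and bottle_mouth below 0.006 m and angle between the z axis of bung and the z axis of bottle, either way round below 0.08 rad and angle between bottle's own z axis and vertical below 0.05 rad and height (world z) of bottle below 0.005 m and distance of bottle from where it was at the start of the episode below 0.04 m and linear speed of each of bung, bottle below 0.02 m/s); the robot touches nothing.
It fails at once if the bottle is tipped by more than 15 degrees (angle between bottle's own z axis and vertical above 0.26 rad).
It fails at once if one of the other listed things (bystanders) is shifted or knocked by more than 40 mm (distance of any of spool, screwdriver, capped_bottle, mug, bracket, comb, meter from where it was at the start of the episode above 0.04 m).
It also fails if it takes over 66 s, if anything falls off the work surface, if the arm or the gripper's body presses on something with over 40 N, if the wrist force passes 120 N, or if a joint passes its speed limit or range.

## Working session

There is one attempt and no reset: what is moved stays moved. The work goes in short steps, Python scripts to look and compute and a tool call to move; the robot and the scene stay as the last step left them, time stands still between calls to the robot, and variables do not carry over. Pictures are saved under pics/ and viewed, about 8 in all and at most 12, crops included, and the job is handed in when it is done.

Besides the shell and the picture viewer there is one more tool, called after "Request:" as name(argument=value, ...) on one line, values as JSON. play_rows: Moves the arm, as the interface text tells. Its arguments: {"type":"object","properties":{"series":{"type":"array","items":{"type":"array","items":{"type":"number"}}}},"required":["series"]}

```bash
mkdir -p pics; ls
python3 - <<'E'
from bench import *
import cv2
print(read_state())
for n in("side","top"):
    d=get_image(n); cv2.imwrite(f"pics/{n}0.png",d["color"][:,:,::-1]); print(n,d["intrinsics"],d["origin"],d["orientation"])
E
```

```text
pics
{'clock': 0.0, 'joints': array([ 1.55657850e+00,  3.85580017e-01,  6.56806679e-03, -5.10655641e-04,
       -1.19403367e+00, -2.58593996e-01]), 'joint_vel': array([ 6.30483478e-04,  1.04932545e-03,  2.39281320e-04,  2.04551363e-05,
       -7.64784833e-04, -1.79175924e-03]), 'joint_efforts': array([ 2.85699789e-04, -3.92285550e+01,  1.88405997e+01,  4.18602437e+00,
       -4.60305746e-03, -2.30808375e-06]), 'position': array([168.22439184, 601.29139822, 230.18312103]), 'ee_rot': array([ 0.42793239, -0.56286374,  0.56391046, -0.42668873]), 'contact_force': array([ 0.36707742,  0.6090768 , -0.18481542]), 'wrist_torque': array([-0.02746541,  0.00569645,  0.00223475]), 'gripper_width': 85.05560562395678}
side [[417.45717713   0.         319.15157035]
 [  0.         417.45717713 200.01410815]
 [  0.           0.           1.        ]] [ 461.52181084 -798.62736466  882.1866143 ] [ 0.91816932 -0.06642548  0.02075548 -0.39002816]
top [[491.33325229   0.         322.66846581]
 [  0.         491.33325229 199.59133117]
 [  0.           0.           1.        ]] [ 333.64540183    8.30100802 1642.4710448 ] [-0.69723382  0.71308755 -0.05399081  0.04955941]
```

View pics/side0.png

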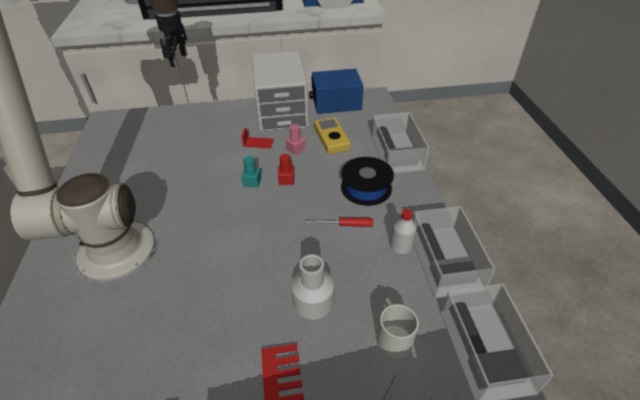

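View pics/top0.png

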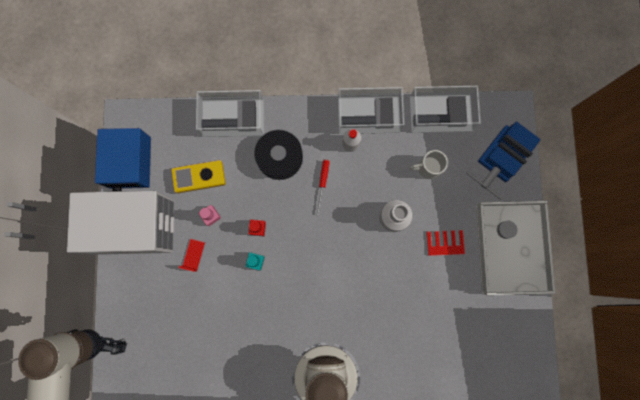

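Candidates for the bung:
- red bung: side (286,168), top (257,228). This is my choice: red, square head down, round plug up.
- pink look-alike: side (295,140), top (208,215)
- turquoise look-alike: side (251,172), top (255,261)
- red bracket: side (257,140), top (193,255)
- red comb: top (446,242)
- red screwdriver handle: top (324,173)
- red cap: top (352,134)

I'll check the choice in one close crop.

```bash
cat > h.py <<'E'
import numpy as np, cv2
from scipy.spatial.transform import Rotation as R
from bench import read_state, get_image, job_done
def ray(d,uv):
    v=np.linalg.inv(d["intrinsics"])@np.array([uv[0],uv[1],1.]); return np.array(d["origin"]),R.from_quat(d["orientation"]).apply(v)
def onz(d,uv,z):
    o,v=ray(d,uv); return o+v*(z-o[2])/v[2]
def proj(d,p):
    q=d["intrinsics"]@R.from_quat(d["orientation"]).inv().apply(np.array(p,float)-d["origin"]); return q[:2]/q[2]
def cross(a,ua,b,ub):
    o1,v1=ray(a,ua);o2,v2=ray(b,ub)
    s=np.linalg.lstsq(np.c_[v1,-v2],o2-o1,rcond=None)[0]; p,q=o1+v1*s[0],o2+v2*s[1]
    return (p+q)/2,np.linalg.norm(p-q)
def crop(d,u,v,h,s):
    return cv2.resize(d["color"][v-h:v+h,u-h:u+h,::-1],None,fx=s,fy=s,interpolation=cv2.INTER_NEAREST)
def red(d,box):
    hsv=cv2.cvtColor(d["color"],cv2.COLOR_RGB2HSV); m=(((hsv[...,0]<8)|(hsv[...,0]>174))&(hsv[...,1]>170)&(hsv[...,2]>60)).astype(np.uint8)
    k=np.zeros_like(m);u0,v0,u1,v1=box;k[v0:v1,u0:u1]=1; return m*k
E
python3 - <<'E'
from h import *
t=get_image("top");s=get_image("side")
im=np.vstack([np.hstack([crop(s,286,168,25,8)[:300],crop(t,257,228,25,8)[:300]]),np.hstack([crop(s,312,275,25,8)[:300],crop(t,398,213,25,8)[:300]])])
cv2.imwrite("pics/c1.png",im)
for n,d,b in(("s",s,(270,145,304,195)),("t",t,(240,210,275,245))):
    m=red(d,b);c=max(cv2.findContours(m,0,cv2.CHAIN_APPROX_NONE)[0],key=cv2.contourArea)
    print(n,m.sum(),cv2.boundingRect(c),cv2.minAreaRect(c)); 
    ys,xs=np.nonzero(m);print(xs.mean(),ys.mean())
for uv in((257,228),): print(onz(t,uv,0),onz(t,uv,45),onz(t,uv,95))
print(onz(t,(399.5,211),150))
E
```

```text
s 371 (279, 155, 15, 29) ((286.0, 169.0), (28.0, 14.0), 90.0)
285.55525606469 170.41239892183287
t 218 (249, 220, 16, 16) ((256.4655456542969, 227.41380310058594), (15.280369758605957, 14.200778007507324), 4.763641834259033)
256.45871559633025 227.454128440367
[484.73280006 217.23285378   0.        ] [480.59334632 211.50859271  45.        ] [475.99395327 205.14830263  95.        ]
[ 513.35004664 -238.02535384  150.        ]
```

View pics/c1.png

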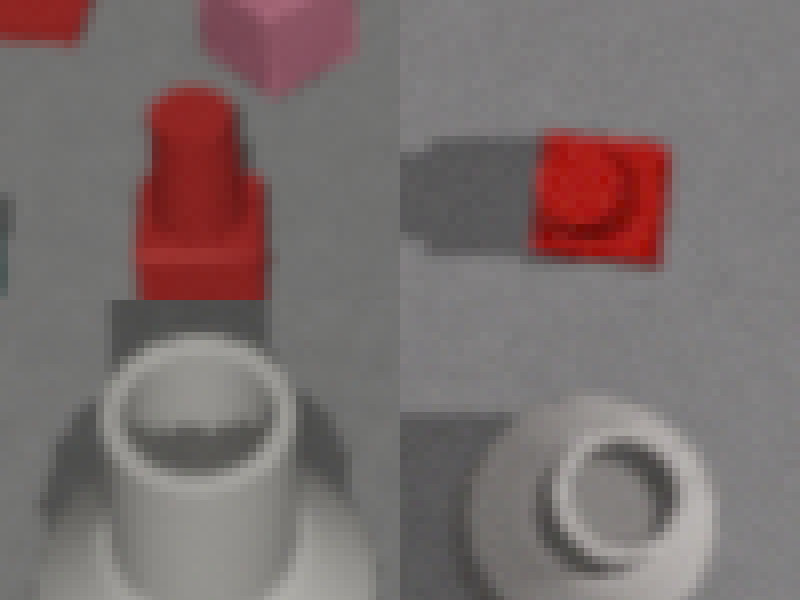

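The crop confirms it: a red square head at the bottom with the round plug up. In the top view the head centre is about (256.6,227.3) and the tip circle about (254.4,225.6). In the side view the tip is about (284.6,156). The bottle mouth is at about side (311.4,263.6) and top (399.6,212.8). Next I'll turn these into positions.

Run:
```python
from h import *
t=get_image("top");s=get_image("side")
print("head top",onz(t,(256.6,227.25),45)," tip t",onz(t,(254.4,225.6),95)," tip s",onz(s,(284.6,156.),95),cross(t,(254.4,225.6),s,(284.6,156.)))
print("mouth t",onz(t,(399.6,212.8),150),"s",onz(s,(311.4,263.6),150),cross(t,(399.6,212.8),s,(311.4,263.6)))
# rim outer ellipse side: width check
for k,d,l,r in(("s",s,(299.25,263.6),(323.6,263.6)),): print(np.linalg.norm(onz(d,l,150)-onz(d,r,150)))
# yaw from top corners of head (z=45)
c=[(249.6,218.8),(265.5,220.4),(264.6,235.8),(248.6,234.2)]
P=np.array([onz(t,u,45)[:2] for u in c]);print(P.round(),P.mean(0))
for a in range(4):
    e=P[(a+1)%4]-P[a];print(np.linalg.norm(e).round(1),(np.degrees(np.arctan2(e[1],e[0]))%90).round(1))
# bottle base ellipse check & body side edges
st=read_state();M=R.from_quat(st["ee_rot"]).as_matrix();print(M.round(3),st["position"])
```

```text
head top [483.0716609 212.8023714  45.       ]  tip t [483.77327647 213.32438191  95.        ]  tip s [485.87593972 217.05416949  95.        ] (array([484.63903725, 213.01288267,  97.9622554 ]), np.float64(2.299270080756017))
mouth t [ 507.79758304 -238.07806579  150.        ] s [ 511.98890783 -241.94326108  150.        ] (array([ 510.31904326, -238.75999951,  145.46676489]), np.float64(3.963471984153521))
53.13382213584423
[[511. 236.]
 [505. 184.]
 [455. 187.]
 [461. 239.]] [482.9319617  211.25743117]
52.2 83.0
50.3 86.3
52.3 83.0
50.4 86.2
[[-0.269 -0.     0.963]
 [-0.963 -0.001 -0.269]
 [ 0.001 -1.     0.   ]] [168.31374861 601.70322258 230.93613602]
```

Fixes: the bung is near (484,213), with its head faces at about -5°, and the mouth is near (509.5,-239.5). The checks agree: heights within 5 mm, head side 50–52 mm, rim 53 mm.

Plan:
1. Grip the plug from above.
2. Carry it to clear bench, tilt it outward and lay it down with the plug pointing inward.
3. Grip the head from above.
4. Pitch the tool to horizontal so the plug points down, then insert.

Request:
play_rows(series=[[0.029,0,0.041,0,0,0,0.085],[0.029,0,0.041,0,0,0,0.085],[0.029,0,0.041,0,0,0,0.085],[0.029,0,0.041,0,0,0,0.085],[0.029,0,0.041,0,0,0,0.085],[0.029,0,0.041,0,0,0,0.085],[0.029,0,0.041,0,0,0,0.085],[0.029,0,0.041,0,0,0,0.085],[0.029,0,0.041,0,0,0,0.085],[0.029,0,0.041,0,0,0,0.085]])

```text
clock: 1.3
position: [483.9, 215.4, 230.8]
ee_rot: [-0.43, 0.561, -0.561, 0.432]
contact_force: [0.8, -0.1, -0.7]
gripper_width: 85.1
```

Request:
play_rows(series=[[0,0,0,0,-0.06,0,0.085],[0,0,0,0,-0.06,0,0.085],[0,0,0,0,-0.06,0,0.085],[0,0,0,0,0,0,0.085]])

```text
clock: 1.7
position: [487.8, 208.3, 230.5]
ee_rot: [0.477, -0.521, 0.521, -0.479]
contact_force: [0.9, 0.5, 0.6]
gripper_width: 85.0
```

```bash
cat >> h.py <<'E'
def go(target,up=None):
    s=read_state();M=R.from_quat(s["ee_rot"]).as_matrix();d=np.array(target)-s["position"]
    print("pos",s["position"].round(1),"w",s["gripper_width"].round(1),"F",s["contact_force"].round(1),"t",round(s["clock"],2),"J",s["joints"].round(2));print(M.round(3));print("need tool mm",(M.T@d).round(1))
    print("z heading deg",np.degrees(np.arctan2(M[1,2],M[0,2])).round(2),"pitch of y",np.degrees(np.arcsin(M[2,1])).round(2))
E
python3 -c "
from h import *
go((484,213.3,130))"
```

```text
Traceback (most recent call last):
  File "h.py", line 21, in go
    print("pos",s["position"].round(1),"w",s["gripper_width"].round(1),"F",s["contact_force"].round(1),"t",round(s["clock"],2),"J",s["joints"].round(2));print(M.round(3));print("need tool mm",(M.T@d).round(1))
                                           ^^^^^^^^^^^^^^^^^^^^^^^^
AttributeError: 'float' object has no attribute 'round'
```

Request:
play_rows(series=[[-0.0047,0.02,-0.0042,0,0,0,0.085],[0,0.025,0,0,0,0,0.085],[0,0.025,0,0,0,0,0.085],[0,0.025,0,0,0,0,0.085],[0,0,0,0,0,0,0.085]])

```text
clock: 2.2
position: [484.9, 215.0, 134.5]
ee_rot: [0.474, -0.522, 0.523, -0.479]
contact_force: [0.8, -0.3, -0.3]
gripper_width: 84.7
```

```bash
sed -i 's/"gripper_width"\].round(1)/"gripper_width"]/' h.py; python3 -c "
from h import *
go((484,213.3,62))
t=get_image('top');s=get_image('side')
cv2.imwrite('pics/c2.png',np.hstack([crop(s,286,150,32,6),crop(t,257,228,32,6)]))"
```

```text
pos [484.9 215.  134.5] w 84.71615402880998 F [ 0.8 -0.3 -0.3] t 2.2 J [ 0.72  0.32 -0.37  0.   -0.88  0.75]
[[-0.092  0.007  0.996]
 [-0.996  0.004 -0.092]
 [-0.005 -1.     0.006]]
need tool mm [ 2.2 72.5 -1.2]
z heading deg -5.3 pitch of y -89.54
```

View pics/c2.png

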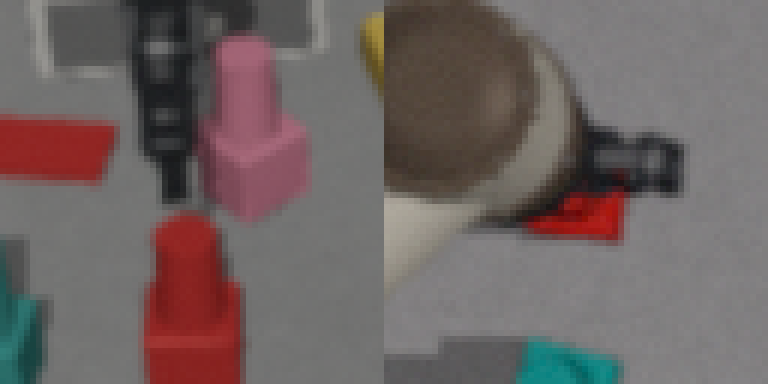

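```bash
python3 -c "
from h import *
s=get_image('side')
for p in((484.9,215,134.5),(484.9,173,147),(484,213.3,95),(484,213.3,45),(484,188.4,45)): print(p,proj(s,p))
m=red(s,(270,145,304,195))
for v in range(150,186,3):
    x=np.nonzero(m[v])[0]; print(v,x.min() if len(x) else 0,x.max() if len(x) else 0,end='; ')
"
```

```text
(484.9, 215, 134.5) [283.38462316 145.958666  ]
(484.9, 173, 147) [284.18764812 151.10122453]
(484, 213.3, 95) [284.0827949  156.81359948]
(484, 213.3, 45) [285.23496057 169.45624304]
(484, 188.4, 45) [285.88224531 174.57862061]
150 0 0; 153 0 0; 156 281 288; 159 280 289; 162 281 289; 165 280 291; 168 279 293; 171 279 293; 174 279 293; 177 279 293; 180 279 293; 183 280 292;
```

Request:
play_rows(series=[[0.0015,0.02,0.0005,-0.008,0,0,0.085],[0,0.02,0,0,0,0,0.085],[0,0.02,0,0,0,0,0.085],[0,0.014,0,0,0,0,0.085],[0,0,0,0,0,0,0.085]])

```text
clock: 2.85
position: [495.5, 221.3, 73.1]
ee_rot: [-0.465, 0.522, -0.522, 0.489]
contact_force: [0.4, -0.1, 0.7]
gripper_width: 84.9
```

Request:
play_rows(series=[[0,0,0,0,0,0,0.02],[0,0,0,0,0,0,0.02],[0,0,0,0,0,0,0.02],[0,0,0,0,0,0,0.02],[0,0,0,0,0,0,0.02],[0,0,0,0,0,0,0.02],[0,0,0,0,0,0,0.02],[0,0,0,0,0,0,0.02]])

```text
clock: 3.65
position: [497.9, 223.1, 78.7]
ee_rot: [0.462, -0.522, 0.522, -0.492]
contact_force: [-0.4, 0.4, -0.5]
gripper_width: 30.9
```

```bash
python3 -c "
from h import *
go((440,50,180))"
```

```text
pos [497.9 223.1  78.7] w 30.91861916351283 F [-0.4  0.4 -0.5] t 3.65 J [ 0.72  0.4  -0.41 -0.   -0.72  0.76]
[[-0.089  0.031  0.996]
 [-0.996  0.028 -0.09 ]
 [-0.031 -0.999  0.029]]
need tool mm [ 174.3 -107.9  -39.2]
z heading deg -5.17 pitch of y -87.59
```

The tool drifted about 10 mm during the descent, and the 31 mm width doesn't match the 33 mm plug tip. I'll look before going on.

```bash
python3 -c "
from h import *
go((485.5,213.5,62))
t=get_image('top');s=get_image('side')
cv2.imwrite('pics/c3.png',np.hstack([crop(s,286,155,32,6),crop(t,257,228,32,6)]))
print(proj(s,(497.9,223,78.7)))
go((485.5,213.5,62))"
```

```text
pos [497.9 223.1  78.7] w 30.91861916351283 F [-0.4  0.4 -0.5] t 3.65 J [ 0.72  0.4  -0.41 -0.   -0.72  0.76]
[[-0.089  0.031  0.996]
 [-0.996  0.028 -0.09 ]
 [-0.031 -0.999  0.029]]
need tool mm [ 11.1  16.  -12. ]
z heading deg -5.17 pitch of y -87.59
[288.70418534 158.62619774]
pos [497.9 223.   78.6] w 31.277583710147752 F [ 0.5  0.5 -0.8] t 3.75 J [ 0.72  0.4  -0.41 -0.   -0.72  0.76]
[[-0.089  0.031  0.996]
 [-0.996  0.028 -0.09 ]
 [-0.031 -0.999  0.029]]
need tool mm [ 11.1  16.  -12. ]
z heading deg -5.17 pitch of y -87.6
```

View pics/c3.png

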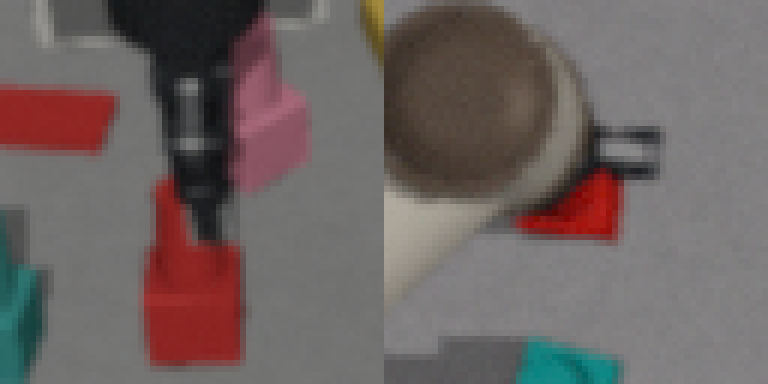

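The fingers hold only the outer edge of the plug, and the bung still stands. Idle rows drift outward and up. I'll open, correct with that drift counted in, and re-measure the bung.

Request:
play_rows(series=[[0,0.001,0,-0.005,0,0,0.085],[0,0.001,0,-0.005,0,0,0.085],[0,0.001,0,-0.005,0,0,0.085],[0,0.001,0,-0.005,0,0,0.085],[0,0.001,0,-0.005,0,0,0.085],[0,0.001,0,-0.005,0,0,0.085]])

```text
clock: 4.35
position: [498.8, 223.8, 72.9]
ee_rot: [-0.47, 0.53, -0.513, 0.485]
contact_force: [-0.4, 0.1, 1.1]
gripper_width: 85.1
```

```bash
python3 -c "
from h import *
go((485.5,213.5,62))
t=get_image('top');s=get_image('side')
m=red(s,(270,145,304,195))
for v in range(150,189,2):
    x=np.nonzero(m[v])[0]; print(v,x.min() if len(x) else 0,x.max() if len(x) else 0,end='; ')
print('pred', proj(s,(484,188.4,0)),proj(s,(484,188.4,45)))
m=red(t,(240,210,275,245))
for v in range(216,240,2):
    x=np.nonzero(m[v])[0]; print(v,x.min() if len(x) else 0,x.max() if len(x) else 0,end='; ')
"
```

```text
pos [498.8 223.8  72.9] w 85.115373764419 F [-0.4  0.1  1.1] t 4.35 J [ 0.7   0.42 -0.38 -0.04 -0.75  0.8 ]
[[-0.088  0.     0.996]
 [-0.996  0.032 -0.088]
 [-0.032 -0.999 -0.002]]
need tool mm [ 11.8  10.5 -12.3]
z heading deg -5.07 pitch of y -88.17
150 0 0; 152 0 0; 154 0 0; 156 281 283; 158 280 283; 160 281 283; 162 281 283; 164 281 283; 166 279 284; 168 279 293; 170 279 293; 172 279 293; 174 279 293; 176 279 293; 178 279 293; 180 279 293; 182 279 293; 184 0 0; 186 0 0; 188 0 0; pred [286.86592723 185.41943969] [285.88224531 174.57862061]
216 0 0; 218 0 0; 220 0 0; 222 264 264; 224 0 0; 226 256 264; 228 253 264; 230 249 263; 232 249 263; 234 251 263; 236 0 0; 238 0 0;
```

Request:
play_rows(series=[[0.004,0.001,-0.005,0,0,-0.011,0.085],[0.004,0.001,-0.005,-0.003,0,-0.011,0.085],[0.004,0.005,-0.004,-0.003,0,-0.011,0.085],[0,0.005,0,-0.003,0,0,0.085]])

```text
clock: 4.85
position: [482.3, 212.1, 60.3]
ee_rot: [-0.481, 0.524, -0.52, 0.474]
contact_force: [0.0, 0.6, 0.2]
gripper_width: 84.8
```

```bash
python3 -c "
from h import *
go((485.5,213.5,62))"
```

```text
pos [482.3 212.1  60.3] w 84.8359975348874 F [0.  0.6 0.2] t 4.85 J [ 0.72  0.42 -0.44 -0.01 -0.73  0.77]
[[-0.088 -0.012  0.996]
 [-0.996 -0.003 -0.088]
 [ 0.004 -1.    -0.011]]
need tool mm [-1.7 -1.8  3.1]
z heading deg -5.08 pitch of y -89.31
```

Request:
play_rows(series=[[0,0.0004,0.002,0,0,0,0.02],[0,0.0006,0,0,0,0,0.02],[0,0.0006,0,-0.001,0,0,0.02],[0,0.0006,0,-0.002,0,0,0.02],[0,0.0006,0,-0.002,0,0,0.02],[0,0.0006,0,-0.002,0,0,0.02],[0,0.0006,0,-0.002,0,0,0.02]])

```text
clock: 5.55
position: [485.0, 212.3, 57.7]
ee_rot: [-0.484, 0.526, -0.517, 0.472]
contact_force: [-1.3, -0.4, 5.0]
gripper_width: 34.5
```

```bash
python3 -c "
from h import *
go((440,70,170))"
```

```text
pos [485.  212.3  57.7] w 34.518960201431724 F [-1.3 -0.4  5. ] t 5.55 J [ 0.71  0.43 -0.42 -0.02 -0.74  0.78]
[[-0.087 -0.021  0.996]
 [-0.996 -0.003 -0.087]
 [ 0.004 -1.    -0.02 ]]
need tool mm [ 146.2 -111.   -34.7]
z heading deg -5.0 pitch of y -88.8
```

Request:
play_rows(series=[[0,-0.02,0,0,0,0,0.02],[0,-0.025,0,0,0,0,0.02],[0.01,-0.025,0,0,0,0,0.02],[0.025,-0.025,-0.006,0,0,0,0.02],[0.03,-0.01,-0.008,0,0,0,0.02],[0.03,0,-0.008,0,0,0,0.02],[0.03,0,-0.008,0,0,0,0.02],[0.02,0,-0.008,0,0,0,0.02]])

```text
clock: 6.35
position: [434.4, 68.1, 164.5]
ee_rot: [-0.486, 0.526, -0.516, 0.47]
contact_force: [-0.0, 0.5, -1.3]
gripper_width: 34.3
```

Request:
play_rows(series=[[0,0,0,0.1,0,0,0.02],[0,0,0,0.1,0,0,0.02],[0,0,0,0.1,0,0,0.02],[0,0,0,0.1,0,0,0.02],[0,0,0,0.1,0,0,0.02],[0,0,0,0.1,0,0,0.02],[0,0,0,0.1,0,0,0.02],[0,0,0,0.1,0,0,0.02]])

```text
clock: 7.15
position: [475.1, 69.7, 217.5]
ee_rot: [0.315, -0.334, 0.665, -0.589]
contact_force: [0.2, 0.6, -0.4]
gripper_width: 34.2
```

```bash
python3 -c "
from h import *
go((440,70,170))"
```

```text
pos [475.1  69.7 217.5] w 34.244691938474304 F [ 0.2  0.6 -0.4] t 7.15 J [ 0.35 -0.08 -1.07  1.47 -0.28 -0.27]
[[-0.107  0.573  0.813]
 [-0.994 -0.082 -0.073]
 [ 0.024 -0.816  0.578]]
need tool mm [  2.3  18.7 -56. ]
z heading deg -5.15 pitch of y -54.67
```

The outward tilt hits the j3 and j5 limits. A sideways tilt, towards -z of the tool with the jaws across the arm, should bend freely through j4 and j5. I'll undo the tilt and turn the tool so its z axis heads -y.

Request:
play_rows(series=[[0,0,-0.005,-0.1,0,0,0.02],[0,0,-0.005,-0.1,0,0,0.02],[0,0,-0.005,-0.1,0,0,0.02],[0,0,-0.005,-0.1,0,0,0.02],[0,0,-0.005,-0.1,0,0,0.02],[0,0,-0.005,-0.1,0,0,0.02]])

```text
clock: 7.75
position: [467.9, 54.6, 217.8]
ee_rot: [0.431, -0.461, 0.592, -0.501]
contact_force: [1.5, -1.8, -0.8]
gripper_width: 34.4
```

Request:
play_rows(series=[[0,0,0,0,0.14,0,0.02],[0,0,0,0,0.14,0,0.02],[0,0,0,0,0.14,0,0.02],[0,0,0,0,0.14,0,0.02],[0,0,0,0,0.14,0,0.02],[0,0,0,0,0.14,0,0.02],[0,0,0,0,0.14,0,0.02],[0,0,0,0,0.14,0,0.02],[0,0,0,0,0.14,0,0.02],[0,0,0,0,0.14,0,0.02]])

```text
clock: 8.75
position: [466.8, 55.4, 212.3]
ee_rot: [-0.069, -0.679, 0.728, -0.062]
contact_force: [0.2, 0.1, -2.0]
gripper_width: 34.3
```

```bash
python3 -c "
from h import *
go((440,0,180))"
```

```text
pos [466.8  55.4 212.3] w 34.32647447991466 F [ 0.2  0.1 -2. ] t 8.75 J [ 0.56  0.05 -0.58  0.21 -0.84 -0.71]
[[-0.983  0.183 -0.016]
 [ 0.003 -0.07  -0.998]
 [-0.183 -0.981  0.069]]
need tool mm [32.1 30.7 53.5]
z heading deg -90.93 pitch of y -78.71
```

Request:
play_rows(series=[[0.008,0,0.01,0,0,-0.06,0.02],[0.008,0,0.01,0,0,-0.06,0.02],[0.008,0,0.01,0,0,-0.06,0.02],[0,0,0.01,-0.12,0,0,0.02],[0,0,0,-0.12,0,0,0.02],[0,0,0,-0.12,0,0,0.02],[0,0,0,-0.12,0,0,0.02]])

```text
clock: 9.45
position: [438.7, 17.7, 209.1]
ee_rot: [0.002, 0.841, -0.541, -0.004]
contact_force: [-0.5, 0.3, -1.7]
gripper_width: 34.4
```

```bash
python3 -c "
from h import *
go((440,0,180))"
```

```text
pos [438.7  17.7 209.1] w 34.391120904525515 F [-0.5  0.3 -1.7] t 9.45 J [ 0.08  0.13 -0.29 -0.47 -1.15  0.1 ]
[[-1.    -0.001 -0.01 ]
 [ 0.008  0.415 -0.91 ]
 [ 0.005 -0.91  -0.415]]
need tool mm [-1.6 19.2 28.2]
z heading deg -90.6 pitch of y -65.45
```

Request:
play_rows(series=[[0,0,0,-0.13,0,0,0.02],[0,0,0,-0.13,0,0,0.02],[0,0,0,-0.13,0,0,0.02],[0,0,0,-0.13,0,0,0.02],[0,0,0,-0.13,0,0,0.02]])

```text
clock: 9.95
position: [441.9, 15.4, 211.5]
ee_rot: [0.007, 0.973, -0.232, 0.003]
contact_force: [-0.1, -0.1, -3.0]
gripper_width: 33.9
```

```bash
python3 -c "
from h import *
go((440,0,80))"
```

```text
pos [441.9  15.4 211.5] w 33.94215391207832 F [-0.1 -0.1 -3. ] t 9.95 J [-0.35  0.38 -0.18 -1.   -1.58  0.65]
[[-1.     0.015  0.002]
 [ 0.012  0.892 -0.452]
 [-0.009 -0.452 -0.892]]
need tool mm [  2.9  45.6 124.2]
z heading deg -89.69 pitch of y -26.85
```

Request:
play_rows(series=[[0,0.009,0.018,-0.02,0,0,0.02],[0,0.009,0.018,-0.02,0,0,0.02],[0,0.009,0.018,-0.02,0,0,0.02],[0,0.009,0.018,-0.02,0,0,0.02],[0,0.008,0.019,-0.02,0,0,0.02],[0,0.008,0.019,-0.02,0,0,0.02],[0,0,0,0,0,0,0.02]])

```text
clock: 10.65
position: [444.4, 12.4, 77.2]
ee_rot: [0.013, 0.985, -0.173, -0.001]
contact_force: [0.2, 0.3, -1.6]
gripper_width: 34.3
```

```bash
python3 -c "
from h import *
go((440,0,52))
t=get_image('top');s=get_image('side')
cv2.imwrite('pics/c4.png',np.hstack([s['color'][100:300,180:420,::-1],t['color'][130:330,250:450,::-1]]))"
```

```text
pos [444.4  12.4  77.2] w 34.30695390206394 F [ 0.2  0.3 -1.6] t 10.65 J [-0.4   0.69 -0.22 -1.07 -1.51  0.96]
[[-1.     0.025 -0.007]
 [ 0.026  0.94  -0.342]
 [-0.002 -0.342 -0.94 ]]
need tool mm [ 4.1 -3.2 27.9]
z heading deg -91.23 pitch of y -19.98
```

View pics/c4.png

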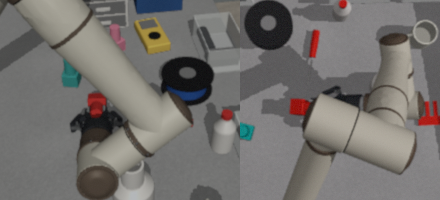

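The wrist link is close to the bottle in both views, with the bottle near side-crop (135,175). I'll shift about 75 mm towards +y before going lower, then check the bottle.

Request:
play_rows(series=[[0,0.014,-0.005,0,0,0,0.02],[0,0.014,-0.005,0,0,0,0.02],[0,0.014,-0.005,0,0,0,0.02],[0,0.014,-0.005,0,0,0,0.02],[0,0.014,-0.005,0,0,0,0.02]])

```text
clock: 11.25
position: [449.2, 91.4, 83.5]
ee_rot: [0.014, 0.984, -0.176, 0.007]
contact_force: [-0.5, 0.2, -2.3]
gripper_width: 34.5
```

```bash
python3 -c "
from h import *
go((440,85,45))
t=get_image('top');s=get_image('side')
cv2.imwrite('pics/c5.png',np.hstack([cv2.resize(s['color'][130:330,200:360,::-1],None,fx=2.4,fy=2.4),cv2.resize(t['color'][130:330,260:430,::-1],None,fx=2.4,fy=2.4)]))"
```

```text
pos [449.2  91.4  83.5] w 34.48986061758077 F [-0.5  0.2 -2.3] t 11.25 J [-0.27  0.64 -0.28 -1.17 -1.43  0.96]
[[-1.     0.03   0.008]
 [ 0.025  0.937 -0.347]
 [-0.018 -0.347 -0.938]]
need tool mm [ 9.8  7.1 38.3]
z heading deg -88.65 pitch of y -20.31
```

View pics/c5.png

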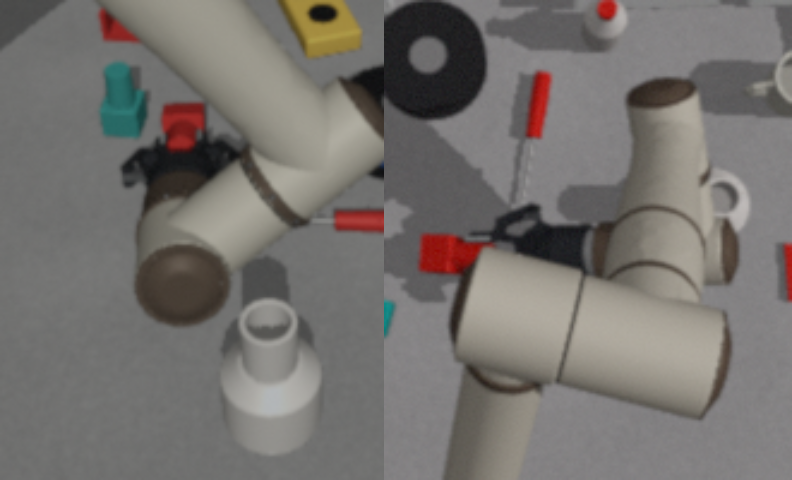

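The bottle is unmoved: its mouth is still at side (311.7,262.5). The bung is held with its head towards +y, clear of the turquoise one. I'll lower to touch.

Request:
play_rows(series=[[0.002,0.002,0.01,0,0,0,0.02],[0.002,0.002,0.01,0,0,0,0.02],[0,0.002,0.01,0,0,0,0.02],[0,0.002,0.006,0,0,0,0.02]])

```text
clock: 11.75
position: [445.0, 87.1, 44.2]
ee_rot: [0.013, 0.984, -0.177, 0.007]
contact_force: [-0.2, 0.6, -1.6]
gripper_width: 34.5
```

Request:
play_rows(series=[[0,0,0.001,0,0,0,0.085],[0,0,0,0,0,0,0.085],[0,0,0,0,0,0,0.085],[0,0,0,0,0,0,0.085],[0,0,0,0,0,0,0.085]])

```text
clock: 12.25
position: [445.1, 86.0, 42.4]
ee_rot: [0.013, 0.984, -0.175, 0.006]
contact_force: [0.0, -0.3, -0.1]
gripper_width: 85.3
```

```bash
python3 -c "
from h import *
go((445,87,45))"
```

```text
pos [445.1  86.   42.4] w 85.33019539319493 F [ 0.  -0.3 -0.1] t 12.25 J [-0.29  0.73 -0.29 -1.17 -1.4   1.05]
[[-1.     0.028  0.007]
 [ 0.024  0.938 -0.345]
 [-0.016 -0.345 -0.939]]
need tool mm [ 0.   0.  -2.8]
z heading deg -88.85 pitch of y -20.17
```

Request:
play_rows(series=[[0,-0.006,-0.018,0,0,0,0.085],[0,-0.007,-0.019,0,0,0,0.085],[0,-0.007,-0.019,0,0,0,0.085],[0,-0.007,-0.019,0,0,0,0.085],[0,-0.007,-0.019,0,0,0,0.085],[0,-0.007,-0.019,0.1,0,0,0.085],[0,0,0,0.13,0,0,0.085],[0,0,0,0.13,0,0,0.085],[0,0,0,0.13,0,0,0.085],[0,0,0,0.13,0,0,0.085]])

```text
clock: 13.25
position: [444.8, 83.5, 169.9]
ee_rot: [0.02, 0.88, -0.475, 0.001]
contact_force: [-0.9, 0.3, -0.8]
gripper_width: 84.9
```

Request:
play_rows(series=[[0,0,0,0.13,0,0,0.085],[0,0,0,0.13,0,0,0.085],[0,0,0,0.13,0,0,0.085],[0,0,0,0.13,0,0,0.085],[0,0,0,0,0,0,0.085]])

```text
clock: 13.75
position: [445.3, 87.0, 177.5]
ee_rot: [0.023, 0.723, -0.691, 0.004]
contact_force: [-0.7, -1.1, 0.1]
gripper_width: 84.9
```

```bash
python3 -c "
from h import *
go((445,87,165))
t=get_image('top');s=get_image('side')
for n,d,b in(('s',s,(230,150,330,250)),('t',t,(260,205,335,270))):
    m=red(d,b);c=max(cv2.findContours(m,0,cv2.CHAIN_APPROX_NONE)[0],key=cv2.contourArea);print(n,m.sum(),cv2.boundingRect(c))
for p in((445,145,50),(445,100,50)): print(proj(s,p),proj(t,p))
cv2.imwrite('pics/c6.png',np.hstack([cv2.resize(s['color'][150:230,240:320,::-1],None,fx=5,fy=5,interpolation=0),cv2.resize(t['color'][200:280,250:330,::-1],None,fx=5,fy=5,interpolation=0)]))"
```

```text
pos [445.3  87.  177.5] w 84.93849426241022 F [-0.7 -1.1  0.1] t 13.75 J [ 0.54  0.12 -0.5  -0.02 -0.9  -0.55]
[[-0.999  0.038 -0.026]
 [ 0.027  0.045 -0.999]
 [-0.037 -0.998 -0.046]]
need tool mm [ 0.7 12.4  0.5]
z heading deg -91.47 pitch of y -86.61
s 409 (268, 188, 17, 31)
t 8 (309, 237, 2, 5)
[273.9539666  183.93991357] [277.40053162 238.37062845]
[274.89366337 194.11147947] [291.3047057  238.05761001]
```

View pics/c6.png

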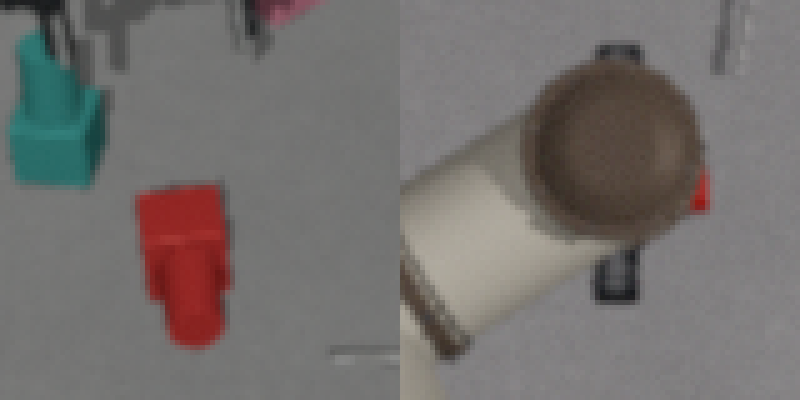

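The bung lies flat with the plug towards -y. The head's top corners in the side crop are at (137,192), (220,185), (226,238) and (148,246). I'll cast these onto z = 50.

```bash
python3 -c "
from h import *
t=get_image('top');s=get_image('side')
P=np.array([onz(s,(240+x/5-.5,150+y/5-.5),50)[:2] for x,y in((137,191),(220,185),(227,238),(147,246))]);print(P.round(1),P.mean(0))
for i in range(4): e=P[(i+1)%4]-P[i];print(np.linalg.norm(e).round(1),np.degrees(np.arctan2(e[1],e[0])).round(1))
print('tip',onz(t,(311.5,237.5),25),onz(s,(240+195/5-.5,150+325/5-.5),25))
"
```

```text
[[423.2 131.5]
 [472.4 129.2]
 [472.9  82.9]
 [426.7  83.3]] [448.80666526 106.71231296]
49.2 -2.6
46.3 -89.4
46.2 179.6
48.3 94.0
tip [447.08662248  35.00969518  25.        ] [449.38058093  40.15763151  25.        ]
```

Request:
play_rows(series=[[-0.001,0,-0.008,0.022,0,-0.019,0.085],[-0.001,0,-0.008,0.022,0,-0.019,0.085],[0,0.02,-0.004,0,0,0,0.085],[0,0.025,0,0,0,0,0.085],[0,0.025,0,0,0,0,0.085],[0,0,0,0,0,0,0.085]])

```text
clock: 14.55
position: [452.8, 103.2, 107.2]
ee_rot: [0.016, 0.71, -0.704, -0.019]
contact_force: [-0.0, -0.4, 0.0]
gripper_width: 85.1
```

```bash
python3 -c "
from h import *
go((447.5,107,11))"
```

```text
pos [452.8 103.2 107.2] w 85.11604517045477 F [-0.  -0.4  0. ] t 14.55 J [ 0.57  0.25 -0.54 -0.01 -0.77 -0.61]
[[-0.999 -0.003 -0.05 ]
 [ 0.05   0.008 -0.999]
 [ 0.004 -1.    -0.007]]
need tool mm [ 5.1 96.2 -2.9]
z heading deg -92.86 pitch of y -89.53
```

Request:
play_rows(series=[[0.003,0.02,-0.002,0,-0.015,0,0.085],[0.004,0.02,-0.002,0,-0.015,0,0.085],[0.002,0.02,-0.001,0,0,0,0.085],[0.002,0.012,-0.001,0,0,0,0.085]])

```text
clock: 14.95
position: [448.3, 111.2, 37.9]
ee_rot: [0.01, 0.711, -0.703, -0.007]
contact_force: [-0.1, -0.6, 0.2]
gripper_width: 85.0
```

```bash
python3 -c "
from h import *
go((447.5,107,11))"
```

```text
pos [448.3 111.2  37.9] w 85.0410363831996 F [-0.1 -0.6  0.2] t 14.95 J [ 0.59  0.36 -0.62 -0.01 -0.57 -0.61]
[[-1.     0.005 -0.024]
 [ 0.024  0.012 -1.   ]
 [-0.005 -1.    -0.012]]
need tool mm [ 0.9 26.9  4.5]
z heading deg -91.37 pitch of y -89.28
```

Request:
play_rows(series=[[0.001,0.014,0.002,0.006,0,0,0.085],[0.001,0.014,0.002,0.006,0,0,0.085],[0,0.0005,0,0,0,0,0.085]])

```text
clock: 15.25
position: [449.5, 107.7, 10.0]
ee_rot: [-0.012, -0.707, 0.707, 0.008]
contact_force: [-1.0, 0.5, -0.5]
gripper_width: 85.3
```

```bash
python3 -c "
from h import *
go((447.5,107,11))"
```

```text
pos [449.5 107.7  10. ] w 85.27247974961492 F [-1.   0.5 -0.5] t 15.25 J [ 0.59  0.42 -0.65  0.01 -0.5  -0.62]
[[-1.     0.006 -0.027]
 [ 0.027 -0.    -1.   ]
 [-0.006 -1.     0.   ]]
need tool mm [ 2.  -1.   0.8]
z heading deg -91.57 pitch of y -89.66
```

Request:
play_rows(series=[[0.001,0.0004,0,0,0,0,0.03],[0.0003,0.0006,0,0,0,-0.001,0.03],[0.0003,0.0006,0,0,0,-0.001,0.03],[0.0003,0.0006,0,0,0,-0.001,0.03],[0.0003,0.0006,0,0,0,-0.001,0.03],[0.0003,0.0006,0,0,0,-0.001,0.03],[0.0003,0.0006,0,0,0,-0.001,0.03]])

```text
clock: 15.95
position: [450.9, 109.1, 11.1]
ee_rot: [0.012, 0.708, -0.706, -0.007]
contact_force: [0.5, -1.0, 5.6]
gripper_width: 49.4
```

```bash
python3 -c "
from h import *
go((447.5,107,11))"
```

```text
pos [450.9 109.1  11.1] w 49.43464432504343 F [ 0.5 -1.   5.6] t 15.95 J [ 0.59  0.42 -0.65  0.   -0.5  -0.62]
[[-1.     0.007 -0.028]
 [ 0.028  0.004 -1.   ]
 [-0.007 -1.    -0.004]]
need tool mm [3.4 0.  2.2]
z heading deg -91.59 pitch of y -89.55
```

Gripped at 49.4 mm. Next I'll lift and pitch so the plug points down.

Request:
play_rows(series=[[0,-0.015,0,0,0,0,0.03],[0,-0.025,0,0,0,0,0.03],[0,-0.025,0,0,0,0,0.03],[0,-0.03,0,0,0,0,0.03],[0,-0.03,0,0,0,0,0.03],[0,-0.03,0,0,0,0,0.03],[0,-0.03,0,0,0,0,0.03],[0,-0.03,0,0,0,0,0.03],[0,0,0,-0.1,0,0,0.03],[0,0,0,-0.1,0,0,0.03]])

```text
clock: 16.95
position: [445.8, 109.6, 230.9]
ee_rot: [0.009, 0.776, -0.63, -0.008]
contact_force: [-0.8, -0.8, -2.2]
gripper_width: 49.4
```

Request:
play_rows(series=[[0,0,0,-0.13,0,0,0.03],[0,0,0,-0.13,0,0,0.03],[0,0,0,-0.13,0,0,0.03],[0,0,0,-0.13,0,0,0.03],[0,0,0,-0.13,0,0,0.03],[0,0,0,-0.13,0,0,0.03],[0,0,0,-0.13,0,0,0.03],[0,0,0,-0.13,0,0,0.03],[0,0,0,-0.13,0,0,0.03]])

```text
clock: 17.85
position: [448.5, 109.1, 236.1]
ee_rot: [0.015, 0.997, -0.074, 0.01]
contact_force: [-0.2, 0.6, -1.0]
gripper_width: 49.6
```

```bash
python3 -c "
from h import *
go((509.5,-225,260))"
```

```text
pos [448.5 109.1 236.1] w 49.5801990402005 F [-0.2  0.6 -1. ] t 17.85 J [-0.3   0.46 -0.24 -1.28 -1.68  0.75]
[[-0.999  0.032  0.017]
 [ 0.029  0.989 -0.147]
 [-0.021 -0.146 -0.989]]
need tool mm [ -71.1 -331.9   26.4]
z heading deg -83.45 pitch of y -8.41
```

Request:
play_rows(series=[[0,0,-0.02,-0.05,0,0,0.03],[0,0,-0.02,-0.05,0,0,0.03],[0,0,-0.02,-0.05,0,0,0.03],[0,-0.03,0,0,0,0,0.03],[0,-0.03,0,0,0,0,0.03],[0,-0.03,0,0,0,0,0.03],[0,-0.03,0,0,0,0,0.03],[0,-0.03,0,0,0,0,0.03],[0,-0.03,0,0,0,0,0.03]])

```text
clock: 18.75
position: [442.2, -71.4, 283.5]
ee_rot: [0.018, 1.0, 0.006, -0.004]
contact_force: [-0.1, 0.3, -1.4]
gripper_width: 49.7
```

```bash
python3 -c "
from h import *
go((509.5,-225,280))"
```

```text
pos [442.2 -71.4 283.5] w 49.69285351000325 F [-0.1  0.3 -1.4] t 18.75 J [-0.61  0.56 -0.03 -1.23 -2.05  0.66]
[[-0.999  0.036 -0.007]
 [ 0.036  0.999  0.011]
 [ 0.007  0.011 -1.   ]]
need tool mm [ -72.8 -151.1    1.3]
z heading deg 122.47 pitch of y 0.62
```

Request:
play_rows(series=[[-0.012,-0.025,0,0,0,0,0.03],[-0.012,-0.025,0,0,0,0,0.03],[-0.012,-0.025,0,0,0,0,0.03],[-0.012,-0.025,0,0,0,0,0.03],[-0.012,-0.025,0,0,0,0,0.03],[-0.012,-0.025,0,0,0,0,0.03],[0,0,0,0,0,0,0.03]])

```text
clock: 19.45
position: [510.9, -234.0, 275.0]
ee_rot: [0.023, 1.0, 0.004, -0.009]
contact_force: [-0.4, 0.4, -1.3]
gripper_width: 49.4
```

```bash
python3 -c "
from h import *
go((509.5,-225,250))
t=get_image('top');s=get_image('side')
cv2.imwrite('pics/c7.png',np.hstack([cv2.resize(s['color'][170:310,250:370,::-1],None,fx=4,fy=4,interpolation=0),cv2.resize(t['color'][150:290,365:440,::-1],None,fx=4,fy=4,interpolation=0)]))
for n,d,b in(('s',s,(270,170,350,300)),('t',t,(370,170,430,240))):
    m=red(d,b);c=max(cv2.findContours(m,0,cv2.CHAIN_APPROX_NONE)[0],key=cv2.contourArea);print(n,m.sum(),cv2.boundingRect(c))
    for v in range(180,300,4):
        x=np.nonzero(m[v])[0]
        if len(x): print(v,x.min(),x.max(),end='; ')
"
```

```text
pos [ 510.9 -234.   275. ] w 49.37099931767493 F [-0.4  0.4 -1.3] t 19.45 J [-0.75  0.76  0.39 -1.28 -2.23  0.46]
[[-0.999  0.046 -0.017]
 [ 0.045  0.999  0.009]
 [ 0.017  0.008 -1.   ]]
need tool mm [ 1.4  8.8 25.1]
z heading deg 152.52 pitch of y 0.46
s 127 (310, 211, 12, 12)
212 310 319; 216 315 320; 220 319 349; 224 340 349; t 328 (402, 198, 18, 18)
200 402 419; 204 402 419; 208 402 419; 212 402 419; 232 427 429; 236 427 429;
```

View pics/c7.png

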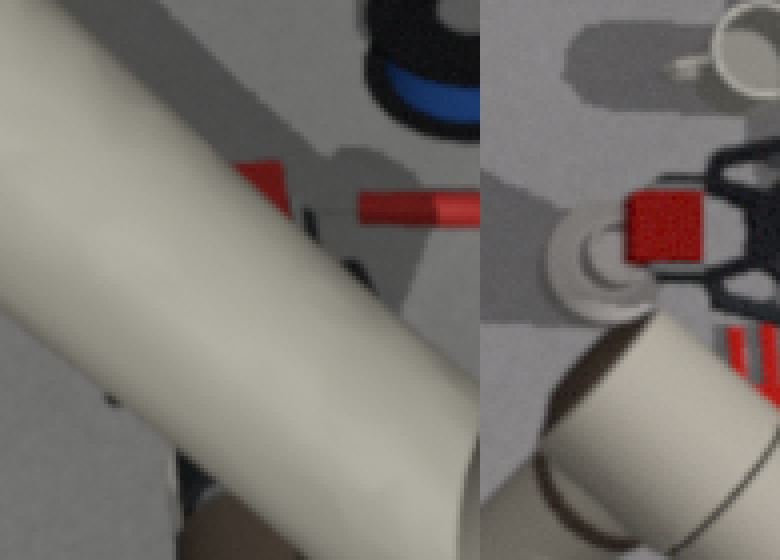

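The side view is blocked by the forearm. The top view shows the head's outer face centred at about (410.7,206). I'll use the top camera for both the head and the mouth so its bias cancels, refining the mouth from the first top picture.

Run:
```python
from h import *
t=get_image('top')
print("face",onz(t,(410.6,206.2),297),"tip pred")
g=cv2.imread('pics/top0.png').astype(int).sum(2)//3
print(g[203:224,388:414])
# rim predicted outer/inner pixel extents if mouth centre (508.5,-239)
for r in(27,21):
    a=np.array([proj(t,(508.5+r*np.cos(q),-239+r*np.sin(q),150)) for q in np.linspace(0,6.28,60)]);print(r,a.min(0),a.max(0),a.mean(0))
gs=cv2.imread('pics/side0.png').astype(int).sum(2)//3
print(gs[252:278,296:328])
s=get_image('side')
for r in(27,21):
    a=np.array([proj(s,(508.5+r*np.cos(q),-239+r*np.sin(q),150)) for q in np.linspace(0,6.28,60)]);print(r,a.min(0),a.max(0),a.mean(0))
```

```text
face [ 508.32651306 -245.08033493  297.        ] tip pred
[[121 128 128 128 134 136 140 145 147 148 147 149 152 158 165 167 163 160
  146 132 123 125 124 125 126 127]
 [121 122 128 130 133 135 140 144 152 155 160 162 161 163 166 171 170 170
  164 151 135 127 125 124 124 127]
 [122 122 123 127 130 135 145 157 164 162 152 138 132 130 144 155 163 174
  176 166 149 133 127 123 124 127]
 [118 118 121 122 124 128 147 161 155 132 111  95  87  86  97 109 135 160
  170 168 164 149 132 126 126 124]
 [118 117 118 121 121 135 159 157 131 103  92  85  78  76  73  76  91 124
  157 172 175 167 144 132 126 125]
 [116 119 120 114 116 151 167 144 124 119 116 112 108  93  79  70  70  90
  131 165 178 174 153 134 129 127]
 [118 120 113 104 121 158 156 137 126 129 127 125 125 112  96  78  69  73
  102 147 172 176 168 146 128 128]
 [117 120 103  97 135 161 143 128 127 127 129 128 129 127 116  94  73  72
   82 127 164 170 170 152 132 127]
 [119 115  92  97 143 166 146 128 129 128 127 127 127 127 124 108  82  73
   77 116 162 177 174 157 136 127]
 [121 112  88  95 142 168 148 129 127 127 127 129 130 128 127
[... 4354 characters left out ...]
 92  93  90  90 104 115 122 128 134 137 140 145 150 151 152 153 151
  148 145 143 142 139 135 132 126 119 112 111 115 114 110]
 [ 94  95  97  96  95 104 116 123 129 133 136 139 142 144 145 145 147 146
  145 144 142 141 138 135 132 126 118 115 119 123 120 118]
 [ 98 100 102 105 104 105 114 122 127 133 136 138 141 144 145 145 146 146
  146 143 142 140 139 136 131 126 119 116 127 132 127 123]
 [103 105 108 113 113 107 114 122 128 133 136 139 141 143 144 145 145 146
  145 143 143 141 138 134 130 126 119 118 132 142 132 129]]
27 [297.30483026 253.01142576] [321.99571643 272.85517828] [309.84540487 262.79958859]
21 [300.05097502 255.13365312] [319.25250781 270.56483511] [309.80170961 262.76375895]
```

Run:
```python
from h import *
t=get_image('top');c=t['color'].astype(int)
print(c[203:211,397:425,0].mean(0).round()); print(c[193:221,405:418,0].mean(1).round())
for z in(297,252):
    a=[proj(t,(508.3+x,-245+y,z)) for x in(-25,25) for y in(-25,25)];print(z,np.round(a,1).tolist())
```

```text
[121. 117. 101.  82.  84. 111. 126. 128. 128. 128. 128. 127. 127. 127.
 127. 127. 127. 127. 127. 126. 127. 126. 125. 129. 130. 131. 131. 129.]
[108.  74.  74.  98. 106. 121. 127. 127. 127. 127. 127. 127. 127. 127.
 127. 127. 127. 127. 127. 128. 128. 118.  88.  87.  94.  69.  48.  64.]
297 [[420.1, 215.0], [402.0, 215.4], [419.1, 197.1], [401.1, 197.5]]
252 [[416.9, 216.8], [399.4, 217.2], [416.0, 199.5], [398.6, 199.8]]
```

Request:
play_rows(series=[[-0.002,0.004,0.01,0.004,-0.008,0,0.03],[0,0.001,0.015,0.004,-0.008,0,0.03],[0,0,0.015,0,0,0,0.03],[0,0,0,0,0,0,0.03]])

```text
clock: 20.1
position: [511.8, -221.6, 235.8]
ee_rot: [0.02, 1.0, 0.0, 0.001]
contact_force: [-0.5, -0.2, -1.9]
gripper_width: 49.2
```

```bash
python3 -c "
from h import *
go((513.1,-229.2,233))"
```

```text
pos [ 511.8 -221.6  235.8] w 49.159072183499944 F [-0.5 -0.2 -1.9] t 20.1 J [-0.73  0.8   0.35 -1.23 -2.18  0.56]
[[-0.999  0.04   0.001]
 [ 0.04   0.999  0.   ]
 [-0.001  0.    -1.   ]]
need tool mm [-1.6 -7.6  2.8]
z heading deg 3.06 pitch of y 0.01
```

Request:
play_rows(series=[[-0.001,-0.005,0,0,0,0,0.03],[-0.0005,-0.002,0,0,0,0,0.03]])

```text
clock: 20.3
position: [513.3, -227.8, 236.3]
ee_rot: [0.019, 1.0, 0.0, 0.001]
contact_force: [0.4, -0.4, -1.8]
gripper_width: 49.2
```

Run:
```python
from h import *
go((513.1,-229.2,225))
t=get_image('top');c=t['color'].astype(int)
m=red(t,(385,185,425,235));ys,xs=np.nonzero(m);print(xs.min(),xs.max(),ys.min(),ys.max())
v=int(ys.mean());u=int(xs.mean())
print(v,c[v-3:v+4,390:422,0].mean(0).round(),c[v-3:v+4,390:422,1].mean(0).round()); print(u,c[192:226,u-4:u+5,0].mean(1).round())
z=read_state()['position'][2]+22
a=np.array([proj(t,(510.7+x,-240.7+y,z)) for x in(-25,25) for y in(-25,25)]);print('wanted',a.round(1).tolist(),a.mean(0))
```

```text
pos [ 513.3 -227.8  236.3] w 49.19080835656922 F [ 0.4 -0.4 -1.8] t 20.3 J [-0.73  0.8   0.36 -1.23 -2.19  0.55]
[[-0.999  0.038  0.001]
 [ 0.038  0.999  0.   ]
 [-0.001  0.    -1.   ]]
need tool mm [ 0.2 -1.4 11.3]
z heading deg 3.75 pitch of y 0.01
397 415 199 215
207 [122. 117. 119. 124. 126. 121.  99.  82.  91. 117. 127. 128. 128. 128.
 127. 127. 127. 127. 127. 127. 127. 126. 127. 126. 126. 122. 107. 101.
 104. 109. 115. 121.] [119. 114. 116. 121. 124. 116.  78.  34.  13.  17.  19.  23.  20.  22.
  19.  21.  21.  21.  21.  20.  18.  19.  20.  18.  16.  47.  85.  99.
 103. 107. 113. 119.]
406 [130. 128. 113.  82.  80.  97. 102. 121. 127. 127. 126. 127. 127. 127.
 127. 128. 128. 128. 127. 128. 127. 128. 127. 109.  85.  91.  81.  64.
  76. 101. 110. 106. 110. 122.]
wanted [[415.8, 215.7], [398.2, 216.1], [414.9, 198.3], [397.4, 198.7]] [406.56004266 207.2285451 ]
```

The head is within about 1 mm of the wanted place in the top view. I'll descend in small steps.

Request:
play_rows(series=[[0,-0.001,0.008,0,0,0,0.03],[0,-0.001,0.008,0,0,0,0.03],[0,-0.001,0.006,0,0,0,0.03]])

```text
clock: 20.65
position: [513.2, -231.6, 215.7]
ee_rot: [0.019, 1.0, -0.001, 0.003]
contact_force: [-0.7, 2.1, 0.4]
gripper_width: 49.5
```

```bash
python3 -c "
from h import *
go((513.0,-228.5,173))"
```

```text
pos [ 513.2 -231.6  215.7] w 49.52454370340027 F [-0.7  2.1  0.4] t 20.65 J [-0.73  0.83  0.36 -1.21 -2.18  0.59]
[[-0.999  0.038  0.007]
 [ 0.038  0.999 -0.002]
 [-0.007 -0.002 -1.   ]]
need tool mm [ 0.6  3.1 42.6]
z heading deg -19.89 pitch of y -0.12
```

Request:
play_rows(series=[[0.0005,0.003,0.005,0,0.004,0,0.03],[0,0,0.008,0,0.003,0,0.03],[0,0,0.008,0,0,0,0.03]])

```text
clock: 20.95
position: [513.0, -228.6, 192.1]
ee_rot: [0.02, 1.0, -0.002, -0.001]
contact_force: [-0.1, -0.4, -1.0]
gripper_width: 49.4
```

```bash
python3 -c "
from h import *
go((513.0,-228.5,173))"
```

```text
pos [ 513.  -228.6  192.1] w 49.446937615695276 F [-0.1 -0.4 -1. ] t 20.95 J [-0.73  0.86  0.35 -1.19 -2.16  0.63]
[[-0.999  0.039 -0.002]
 [ 0.039  0.999 -0.003]
 [ 0.002 -0.003 -1.   ]]
need tool mm [-0.   0.1 19.1]
z heading deg -120.46 pitch of y -0.19
```

Free travel, 31 mm inside, no side force. I'll go on until it seats.

Request:
play_rows(series=[[0,0,0.007,-0.002,-0.002,0,0.03],[0,0,0.006,0,0,0,0.03]])

```text
clock: 21.15
position: [513.1, -228.5, 176.9]
ee_rot: [0.02, 1.0, -0.0, -0.001]
contact_force: [0.3, 0.3, -0.5]
gripper_width: 49.5
```

Request:
play_rows(series=[[0,0,0.004,0,0,0,0.03]])

```text
clock: 21.25
position: [512.9, -228.4, 172.5]
ee_rot: [0.019, 1.0, 0.001, -0.001]
contact_force: [2.6, -2.9, 20.9]
gripper_width: 49.3
```

```bash
python3 -c "
from h import *
go((513.0,-228.5,173))"
```

```text
pos [ 512.9 -228.4  172.5] w 49.33678718384701 F [ 2.6 -2.9 20.9] t 21.25 J [-0.72  0.89  0.35 -1.17 -2.14  0.66]
[[-0.999  0.039 -0.001]
 [ 0.039  0.999  0.001]
 [ 0.002  0.001 -1.   ]]
need tool mm [-0.1 -0.1 -0.5]
z heading deg 138.36 pitch of y 0.07
```

Seated: 21 N upward, at the expected height of TCP z ≈ 172.5. I'll open and back straight off.

Request:
play_rows(series=[[0,0,-0.001,0,0,0,0.085],[0,0,0,0,0,0,0.085],[0,0,0,0,0,0,0.085],[0,0,0,0,0,0,0.085],[0,0,0,0,0,0,0.085]])

```text
clock: 21.75
position: [513.1, -228.7, 174.0]
ee_rot: [0.019, 1.0, 0.0, 0.0]
contact_force: [0.3, 0.7, 0.5]
gripper_width: 85.1
```

```bash
python3 -c "
from h import *
go((513.0,-350,173))"
```

```text
pos [ 513.1 -228.7  174. ] w 85.06023238656441 F [0.3 0.7 0.5] t 21.75 J [-0.72  0.89  0.35 -1.17 -2.15  0.66]
[[-0.999  0.039  0.   ]
 [ 0.039  0.999  0.   ]
 [-0.     0.    -1.   ]]
need tool mm [  -4.6 -121.2    0.9]
z heading deg 44.35 pitch of y 0.03
```

Request:
play_rows(series=[[0,-0.015,0,0,0,0,0.085],[0,-0.02,0,0,0,0,0.085],[0,-0.02,0,0,0,0,0.085],[0,-0.02,0,0,0,0,0.085],[0,-0.01,-0.02,0,0,0,0.085],[0,0,-0.03,0,0,0,0.085],[0,0,-0.03,0,0,0,0.085],[0.02,0,-0.03,0,0,0,0.085],[0.03,0,-0.03,0,0,0,0.085],[0.03,0,-0.03,0,0,0,0.085]])

```text
clock: 22.75
position: [430.0, -312.6, 344.9]
ee_rot: [0.017, 1.0, 0.004, -0.004]
contact_force: [-0.1, -0.2, 0.3]
gripper_width: 84.8
```

Run:
```python
from h import *
go((513.0,-350,173))
t=get_image('top');s=get_image('side')
cv2.imwrite('pics/c8.png',np.hstack([cv2.resize(s['color'][200:320,250:370,::-1],None,fx=3.3,fy=3.3,interpolation=0),cv2.resize(t['color'][150:270,345:465,::-1],None,fx=3.3,fy=3.3,interpolation=0)]))
for d,n in((s,'s'),(t,'t')): print(n,[proj(d,(510.7+x,-240.7+y,z)).round(1).tolist() for x,y,z in((0,0,195),(0,-25,195),(0,-25,150))])
```

```text
pos [ 430.  -312.6  344.9] w 84.84888202327976 F [-0.1 -0.2  0.3] t 22.75 J [-0.91  0.7   0.47 -1.31 -2.42  0.34]
[[-0.999  0.034 -0.007]
 [ 0.034  0.999  0.009]
 [ 0.007  0.009 -1.   ]]
need tool mm [-85.5 -36.  171. ]
z heading deg 128.26 pitch of y 0.5
s [[310.2, 250.1], [311.6, 259.5], [312.2, 272.5]]
t [[402.9, 210.0], [411.3, 209.8], [408.6, 211.7]]
```

View pics/c8.png

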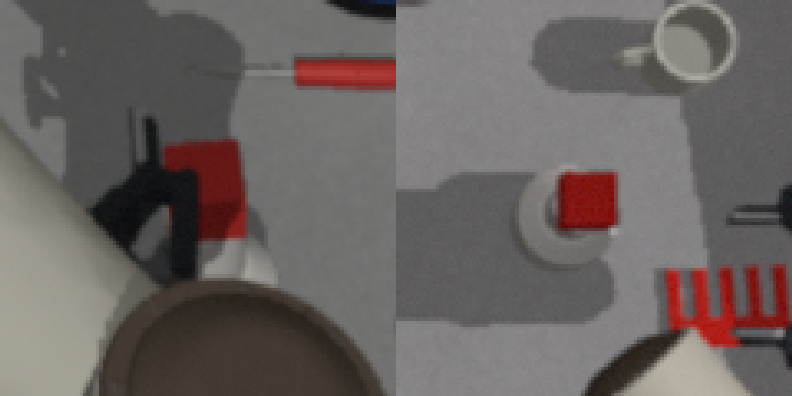

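The final view shows the head square on the rim. Its front lower edge is at side row ≈ 271.9 against 272.5 predicted for z = 150. The bottle is upright in place and the gripper is clear.

```bash
python3 -c "
from h import *
print(job_done(), read_state()['contact_force'].round(1))"
```

```text
the job is handed in; nothing more can be done
the job is handed in; nothing more can be done
```

The bung is seated in the bottle neck and the job is handed in at about 23 s of robot time. No verdict came back, so this rests on my own checks.

**What I did:** I gripped the plug from above, carried it clear and laid it on its side. I then took it by the head, pitched the plug down, lowered it in until it seated, let go and backed off.

**Last checks:**
- **Seating:** the last row met 21 N upward at the expected height. Afterwards the head's lower edge showed at side row 271.9, against 272.5 predicted for the rim.
- **Position and level:** the tool axes were level to within about 0.002 rad when I let go. The head sat within about 1 mm of my mouth estimate in the top view, measured just before insertion.
- **Bottle and bystanders:** in the last view the bottle stands upright in place by eye, as do the mug, comb and screwdriver. The other bystanders were outside that view and not measured at the end.
- **Robot:** open, backed off, with no contact force.

**What went wrong or disagreed:**
- The first grasp drifted about 10 mm and caught only the plug's edge, so I opened and redid it.
- An outward tilt hit joint limits, so I tilted sideways instead.
- The two cameras disagreed with each other, and with the robot, by about 2–4 mm. I aligned the head to the mouth within the top view alone, since the forearm blocked the side view.

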